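Fish the dropped setting ring out from under the instrument riser

TASK

A steel setting ring has slid under the low slatted riser. Hold the T-shaped rule flat, reach under the riser with it and drag the ring along the bench out of the front until it is fully clear, without putting the hand on the ring before it is out; then lay the T-rule flat on the open bench in front of the riser and well clear of it, and set the ring down flat, wholly on the stone surface plate, clear of the V-block on it. Leave everything else where it stands.

Things in the scene. Friction and masses are not known exactly. Their poses are not given: they have to be found in the camera images.
- ring_mid (a point): the dropped plain steel setting ring: outside diameter 60, hole 32, height 18 mm, 0.28 kg; it lies flat on the bench under the riser, 45 to 70 mm (centre) behind its front edge. Point: its centre, 9 mm above its underside; z is its axis.
- rack_front (a point): the fixed low riser: five thin dark steel slats along y on four corner legs (14 mm square), 170 mm deep (x), 440 wide (y), 412 between the front legs; free height 44 mm under the slats, 37 under the end rails, top at 52. All sides are open; one sees down between the slats. Point: middle of the front edge at bench height; x points into the riser, away from the robot, y left along the front, z up.
- trule_head (a point): the loose steel T-rule, 200 mm long, 0.2 kg, lying flat: blade 16 wide, 7 mm high; at one end a cross head (90 mm across, 16 along the blade, 8 high), at the other a black grip. Point: middle of the head, 4 mm above the underside, 8 mm from the end and from the head's inner face; x along the blade from grip to head, y across, z up.
- trule_grip (a point): the T-rule's black finger grip: 50 long, 18 wide (across the blade), 36 mm high from the rule's underside, on the middle line of the blade. Point: middle of the grip, 18 mm above the underside, 163 mm from trule_head; same axes as trule_head.
- plate_top (a point): the fixed pale stone surface plate, 130 (x) by 200 (y) by 30 mm high, on the bench on one side, the T-rule on the other. Point: middle of its top face; x and y along its sides, z up.
- vblock_mid (a point): bystander: steel V-block 70 (x) by 40 (y) by 30 mm high, standing on the surface plate anywhere along its long middle line; the longer free part of the plate beside it always has room for the ring. Point: its centre; x along the V.
- block_mid (a point): bystander: plain steel block 60 (x) by 50 (y) by 25 mm high, 0.58 kg, under the riser, on one side of the ring; the riser's other side of the ring is free. Point: its centre.
- square_mid (a point): bystander: upright steel cylinder, 44 mm diameter, 100 mm high, on the bench to the left of the riser. Point: its centre.
- plug_mid (a point): bystander: upright dark plug gauge, 48 mm diameter at the foot, 95 mm high, on the bench to the right of the riser. Point: its axis, half-way up.
- bigring_mid (a point): bystander: larger steel ring, 80 mm diameter, 22 mm high, on top of the riser. Point: its centre.
- mike_mid (a point): bystander: dark micrometer (U-shaped frame 75 by 66 mm, 14 mm thick, with a 40 mm thimble), lying on top of the riser. Point: on the back of its frame, half-way up.
Things that resemble listed ones, but are neither listed nor needed, are in the scene too. Leave any black or purple look-alike of the part that bears ring_mid alone.

How it is judged:
By the outcome, as a careful person would: the job done as asked, in the order asked, and still so for the second after the job is handed in, with the robot touching nothing.
It also fails if it takes over 72 s, if anything falls off the work surface, if the arm or the gripper's body presses on something with over 40 N, if the wrist force passes 120 N, or if a joint passes its speed limit or range.

ROBOT

A 6-joint arm with a two-finger parallel gripper is mounted at the origin on the work surface. World frame = base frame: x ahead of the robot, y to its left, z up, the work surface at z = 0. Lengths are in m, angles in rad, forces in N, time in s.
With the tool pointing down it reaches from about 0.35 to 0.775 m from the base axis. Payload 5.5 kg.
Tool frame: the origin (TCP) lies at the very end of the fingers, on their centre line; the grasp point (between the pads) lies 19 mm behind it (env.grip_point_offset is the distance from the TCP to the grasp point, in m); z points along the fingers, y is the line along which they close (so a half turn about z gives the same grasp; the last joint's range is limited). The gripper opens to 85 mm and grips with 20 to 120 N. Pads are 22 mm wide; open, the fingers measure 114 mm over their backs; the gripper's body (76 mm by 85 mm) begins 54 mm behind the grasp point. The pads swing forward as they close: fully open they stand 13 mm farther back than shut.
Start: joints at [1.132, 0.313, 0.046, 1.304, 0, 1.431], TCP at [0.169, 0.55, 0.231] pointing down, gripper open.
Joint ranges: [-2.76, 2.76], [-0.86, 1.69], [-1.03, 1.26], [-2.2, 2.34], [-1.47, 1.5], [-3.14, 3.14]. Speed limits (rad/s): [2.57, 2.57, 3.14, 3.14, 3.14, 3.14].

INTERFACE

Orientations are given as a unit quaternion [w, x, y, z].
In Python, from workcell import sensors, imaging, workorder, env gives the robot as it stands.
- The arm moves only by the shell command python3 -m handwheel 'ROWS' [FORCE]. ROWS is JSON, a list of rows, each a list of 5 numbers: the shift along the tool's x, y, z in mm, then the turn about the tool's z in rad, then the opening, from 0 (shut) to 1 (fully open). A call has 1 to 8 rows; each row is the pose to reach, as a shift and turn from the pose commanded when the call began, along the tool's axes at that moment; what a row does not reach only later rows make up. A row lasts 1/10 s, in which the tool goes at most 50 mm and 8.59 degrees, less where a joint would pass 70% of its speed; a pose out of reach is approached as far as the arm can. A call with a gripper value outside its range is refused whole. The fingers move at their own pace and stop on an object; FORCE is the grip in N (left out, the last holds). Time passes only in rows, so rows that repeat a pose let the fingers close. It gives the time, the measured TCP pose, the force, the opening and the grip force at its end, in the units of the state.
- sensors.get_state(): the state, without advancing time (a new reading comes with each control period).
- imaging.read_camera(name): name is "scene" or "top" or "wrist"; returns a dict with "color" (384x512x3 uint8, blue, green, red), "z_map" (384x512 float32, m along the optical axis (not along the pixel's ray), 0 where there is no reading), "fx", "fy", "cx", "cy" (pixels), "xyz" and "rotation" of the camera in the world. Camera axes: x right, y down, z forward; pixel columns grow to the right and rows downward; lengths in m; the calibration is good to about 2 mm. A picture is of the moment at which its call begins.
- workorder.hand_in(): hands the job in; it is judged then, once.
The state is a dict: "clock": time; "joint_pos": joint angles; "qvel": joint speeds; "tau": joint torques, N m; "tcp_pos": TCP position; "orientation": TCP orientation; "wrist_force": force on the tool from outside, world axes, zero at the start; "ft_torque": the same for the moment, N m; "finger_gap": finger opening in m; "grip_force": force on a finger pad.
Only numpy, scipy, OpenCV 4.12 (cv2) and the standard library are available. Lean on these libraries where they do the work, as an engineer would, in place of code of your own. Each camera call takes 0.05 s, during which the arm holds its last target. There are 200 camera calls.

## Working session

There is one attempt and no reset: what is moved stays moved. The work goes in short steps, Python scripts to look and compute and a shell command to move; the robot and the scene stay as the last step left them, time stands still between calls to the robot, and variables do not carry over. Pictures are saved under pics/ and viewed, at most 10 in all, crops included, and the job is handed in when it is done.

```bash
mkdir -p pics; ls; cat > h.py <<'E'
import numpy as np,cv2
from workcell import sensors,imaging,workorder,env
def cam(n):
    c=imaging.read_camera(n); np.savez('%s.npz'%n,**c); return c
def load(n): return dict(np.load('%s.npz'%n))
def ray(c,u,v):
    R=np.array(c['rotation']); 
    return np.array(c['xyz']),R@np.array([(u-c['cx'])/c['fx'],(v-c['cy'])/c['fy'],1.])
def onz(c,u,v,z):
    o,d=ray(c,u,v); return o+d*(z-o[2])/d[2]
def dep(c,u,v):
    o,d=ray(c,u,v); return o+d*float(c['z_map'][int(v),int(u)])
def cloud(c):
    v,u=np.mgrid[0:384,0:512]; R=np.array(c['rotation'])
    d=np.stack([(u-c['cx'])/c['fx'],(v-c['cy'])/c['fy'],np.ones(u.shape)],-1)*c['z_map'][...,None]
    return d@R.T+np.array(c['xyz'])
E
python3 - <<'E'
from h import *
for n in ('scene','top'):
    c=cam(n); print(n,c['xyz'],np.round(c['rotation'],3).tolist() if 1 else 0,c['fx'],c['color'].shape)
    cv2.imwrite(f'pics/{n}1.png',cv2.resize(c['color'],(800,600),interpolation=cv2.INTER_CUBIC))
s=sensors.get_state();print({k:np.round(v,3).tolist() for k,v in s.items()})
E
```

```text
pics
scene [1.10225772 0.11989928 0.91396278] [-0.187, 0.598, 0.746, -0.226] 410.6952140772809 (384, 512, 3)
top [0.45325936 0.00678424 1.07711303] [0.027, -0.705, 0.707, -0.043] 383.73166609434855 (384, 512, 3)
{'clock': 0.1, 'joint_pos': [1.132, 0.314, 0.045, 1.304, 0.0, 1.431], 'qvel': [0.0, -0.001, 0.004, 0.002, 0.0, -0.001], 'tau': [0.003, -48.172, 29.925, 0.013, -0.0, 0.0], 'tcp_pos': [0.169, 0.549, 0.231], 'orientation': [-0.0, 0.149, 0.989, -0.001], 'wrist_force': [-0.189, 0.06, -0.361], 'ft_torque': [-0.005, -0.055, -0.006], 'grip_force': 0.0, 'finger_gap': 0.085}
```

```bash
cat > fix.py <<'E'
E
rm fix.py; sed -i "s/R=np.array(c\['rotation'\])/R=rot(c['rotation'])/" h.py; sed -i "1a from scipy.spatial.transform import Rotation\ndef rot(q): return Rotation.from_quat(np.array(q)[[1,2,3,0]]).as_matrix()" h.py; python3 -c "
from h import *
c=load('top');print(onz(c,256,192,0),cloud(c)[192,256],rot(c['rotation']).round(2))"
```

```text
[ 0.56995125 -0.03098589  0.        ] [ 0.57012449 -0.03104196 -0.00159908] [[-0.   -1.    0.1 ]
 [-1.    0.   -0.02]
 [ 0.02 -0.1  -0.99]]
```

View pics/top1.png

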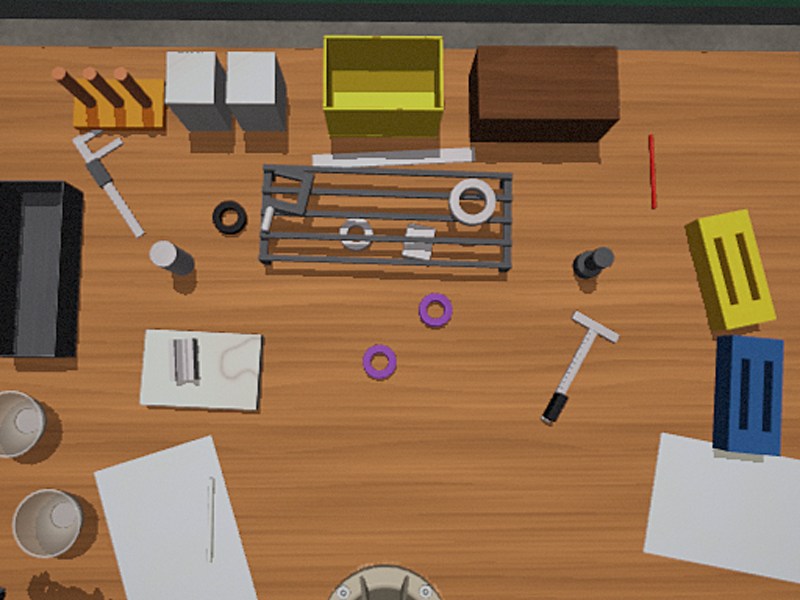

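View pics/scene1.png

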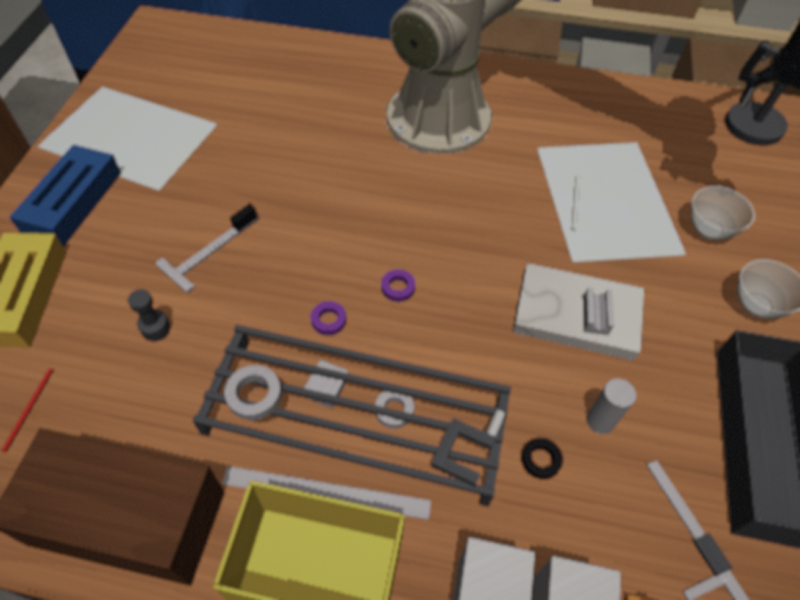

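The top view (800x600) shows the riser at (262–512, 165–270), the ring under it at (356,235) and the block at (419,242). Two purple look-alike rings lie in front, at (436,310) and (379,361). The T-rule's head is at (594,327) and its grip at (555,407). The plate is at (201,370) with the V-block at (186,362). The scene view agrees.

```bash
python3 - <<'E'
from h import *
t=load('top');s=load('scene');k=1.5625
T=lambda u,v,z:np.round(onz(t,u/k,v/k,z),3)[:2]
S=lambda u,v,z:np.round(onz(s,u/k,v/k,z),3)[:2]
def both(n,a,b):
    (o,d),(p,e)=ray(t,a[0]/k,a[1]/k),ray(s,b[0]/k,b[1]/k)
    d=d/np.linalg.norm(d);e=e/np.linalg.norm(e)
    x=np.linalg.lstsq(np.c_[d,-e],p-o,rcond=None)[0];q,r=o+d*x[0],p+e*x[1]
    print(n,((q+r)/2).round(3),'miss',round(np.linalg.norm(q-r)*1000,1))
both('ring',(356,235),(395,408)); both('block',(419,242),(326,380))
both('purpleR',(436,310),(329,317)); both('purpleL',(379,361),(398,284))
both('grip top',(553,410),(243,214)); both('head',(594,327),(174,275))
both('vblock',(186,362),(598,310))
for n,p in dict(c1=(146,330),c2=(263,335),c3=(258,411),c4=(141,404)).items(): print('plate',n,T(*p,.03))
for n,p in dict(fl=(262,263),fr=(511,268),bl=(264,167),br=(512,174)).items(): print('riser',n,T(*p,.052))
# masks
C=cloud(t);hsv=cv2.cvtColor(t['color'],cv2.COLOR_BGR2HSV)
def blob(n,m,box,z):
    mm=np.zeros(m.shape,np.uint8);x0,x1,y0,y1=[int(b/k) for b in box];mm[y0:y1,x0:x1]=m[y0:y1,x0:x1]
    cn=max(cv2.findContours(mm,cv2.RETR_EXTERNAL,cv2.CHAIN_APPROX_NONE)[0],key=cv2.contourArea)
    P=np.array([onz(t,*q,z)[:2] for q in cn[:,0]],np.float32);r=cv2.minAreaRect(P)
    print(n,'rect',np.round(r[0],3),np.round(r[1],3),round(r[2],1),'circ',np.round(cv2.minEnclosingCircle(P)[0],3),'z',np.percentile(C[...,2][mm>0],[50,95]).round(3))
    return P
bright=((hsv[...,1]<60)&(hsv[...,2]>90)).astype(np.uint8)
dark=((hsv[...,2]<70)).astype(np.uint8)
pur=((hsv[...,0]>130)&(hsv[...,0]<165)&(hsv[...,1]>90)).astype(np.uint8)
blob('purR',pur,(410,465,285,335),.018);blob('purL',pur,(355,405,340,385),.018)
P=blob('trule',bright,(540,630,300,405),.008)
blob('grip',dark,(535,575,385,430),.036)
blob('ring',bright,(335,378,214,256),.018)
blob('block',bright,(400,440,220,262),.025)
blob('plate',bright,(130,270,320,416),.03)
E
```

```text
ring [0.687 0.049 0.008] miss 2.2
block [ 0.671 -0.064  0.024] miss 2.2
purpleR [ 0.55  -0.093  0.011] miss 3.4
purpleL [0.46  0.007 0.014] miss 0.5
grip top [ 0.374 -0.299  0.024] miss 6.1
head [ 0.52  -0.382  0.003] miss 1.2
vblock [0.459 0.339 0.041] miss 4.6
plate c1 [0.515 0.411]
plate c2 [0.506 0.209]
plate c3 [0.375 0.215]
plate c4 [0.388 0.415]
riser fl [0.629 0.208]
riser fr [ 0.62  -0.222]
riser bl [0.799 0.208]
riser br [ 0.788 -0.228]
purR rect [ 0.551 -0.093] [0.058 0.056] 89.9 circ [ 0.551 -0.092] z [0.018 0.021]
purL rect [0.46  0.007] [0.058 0.055] 89.7 circ [0.46  0.008] z [0.018 0.021]
trule rect [ 0.466 -0.35 ] [0.09  0.145] 60.5 circ [ 0.471 -0.352] z [0.007 0.011]
grip rect [ 0.381 -0.296] [0.024 0.049] 59.6 circ [ 0.382 -0.295] z [0.035 0.039]
ring rect [0.688 0.046] [0.064 0.058] 53.9 circ [0.682 0.05 ] z [0.02  0.055]
block rect [ 0.66 -0.06] [0.051 0.034] 78.5 circ [ 0.659 -0.06 ] z [0.025 0.053]
plate rect [0.448 0.316] [0.2   0.131] 87.0 circ [0.447 0.316] z [0.03  0.058]
```

```bash
cat >> h.py <<'E'
def go(*targets):
    """targets: (x,y,z,tool-x yaw deg) -> shift mm in tool axes, turn rad, from the present pose"""
    s=sensors.get_state();p=np.array(s['tcp_pos']);R=rot(s['orientation'])
    y0=np.degrees(np.arctan2(R[1,0],R[0,0]))
    print('at',p.round(4),'yaw',round(y0,1),'tilt',np.degrees(np.arccos(-R[2,2])).round(2),'q',np.round(s['joint_pos'],2),'F',np.round(s['wrist_force'],1),'t',round(float(s['clock']),1),'gap',round(float(s['finger_gap']),4))
    Z=np.array([[np.cos(np.radians(y0)),np.sin(np.radians(y0)),0],[np.sin(np.radians(y0)),-np.cos(np.radians(y0)),0],[0,0,-1]]).T
    Z=R
    for t in targets:
        d=(y0-t[3]+180)%360-180
        print(t,'->',(R.T@(np.array(t[:3])-p)*1000).round(1),'turn',round(float(np.radians(d)),3))
E
python3 -c "
from h import *
go((.45,.2,.22,163),(.45,-.1,.22,155),(.39,-.29,.2,149))"
```

```text
at [0.1691 0.5491 0.2305] yaw 162.9 tilt 0.09 q [1.13 0.31 0.05 1.3  0.   1.43] F [-0.2  0.1 -0.4] t 0.1 gap 0.0852
(0.45, 0.2, 0.22, 163) -> [-371.3 -250.9   10.8] turn -0.002
(0.45, -0.1, 0.22, 155) -> [-459.6 -537.6   11.3] turn 0.138
(0.39, -0.29, 0.2, 149) -> [-458.2 -736.8   31.6] turn 0.242
```

```bash
python3 -m handwheel '[[-371,-251,11,0,1],[-371,-251,11,0,1],[-371,-251,11,0,1],[-371,-251,11,0,1],[-371,-251,11,0,1],[-371,-251,11,0,1],[-371,-251,11,0,1],[-371,-251,11,0,1]]'; python3 -c "
from h import *
go((.45,-.1,.22,155),(.39,-.29,.2,149))"
```

```text
clock: 0.9
tcp_pos: [0.4205, 0.2361, 0.2212]
orientation: [-0.0, 0.149, 0.989, 0.0]
wrist_force: [1.4, 1.0, -0.4]
finger_gap: 0.0858
grip_force: 0.0
at [0.4205 0.2361 0.2212] yaw 162.9 tilt 0.01 q [ 0.34  0.14 -0.2   1.23  0.    0.64] F [ 1.4  1.  -0.4] t 0.9 gap 0.0858
(0.45, -0.1, 0.22, 155) -> [-127.1 -312.5    1.2] turn 0.138
(0.39, -0.29, 0.2, 149) -> [-125.6 -511.8   21.2] turn 0.242
```

```bash
python3 -m handwheel '[[-127,-312,1,0.14,1],[-127,-312,1,0.14,1],[-127,-312,1,0.14,1],[-127,-312,1,0.14,1],[-127,-312,1,0.14,1],[-127,-312,1,0.14,1],[-127,-312,1,0.14,1],[-126,-350,10,0.2,1]]'; python3 -c "
from h import *
go((.39,-.29,.2,149))"
```

```text
clock: 1.7
tcp_pos: [0.4386, -0.1364, 0.212]
orientation: [0.001, 0.248, 0.969, -0.0]
wrist_force: [0.9, -0.3, -0.6]
finger_gap: 0.0856
grip_force: 0.0
at [ 0.4386 -0.1364  0.212 ] yaw 151.3 tilt 0.16 q [-0.48  0.1  -0.28  1.2   0.    0.02] F [ 0.9 -0.3 -0.6] t 1.7 gap 0.0856
(0.39, -0.29, 0.2, 149) -> [ -31.1 -158.1   12. ] turn 0.04
```

```bash
python3 -m handwheel '[[-31,-158,12,0.04,1],[-31,-158,12,0.04,1],[-31,-158,12,0.04,1],[-31,-158,12,0.04,1],[-31,-158,12,0.04,1]]'; python3 -c "
from h import *
go((.39,-.29,.2,149))
c=cam('wrist');print(c['xyz'],c['fx']);cv2.imwrite('pics/w1.png',c['color'])"
```

```text
clock: 2.2
tcp_pos: [0.388, -0.2885, 0.1987]
orientation: [-0.001, 0.268, 0.963, 0.0]
wrist_force: [-0.7, 1.0, -0.7]
finger_gap: 0.0853
grip_force: 0.0
at [ 0.388  -0.2885  0.1987] yaw 148.9 tilt 0.08 q [-0.81  0.15 -0.24  1.18  0.   -0.26] F [-0.7  1.  -0.7] t 2.2 gap 0.0853
(0.39, -0.29, 0.2, 149) -> [-2.5 -0.2 -1.3] turn -0.002
[ 0.33127197 -0.25461056  0.34141653] 345.4612823513383
```

View pics/w1.png

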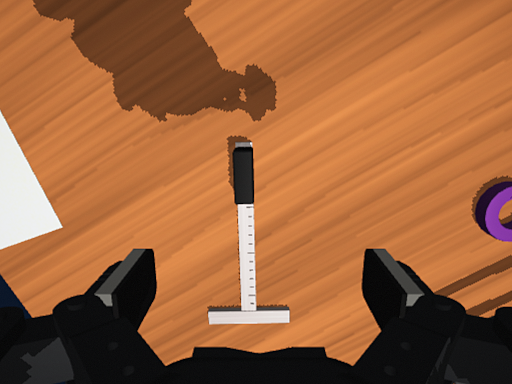

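The wrist view shows the T-rule's grip at about (244,175), its blade down to the head at (249,316), and nothing else near it. I'll measure the rule from here.

```bash
python3 - <<'E'
from h import *
c=load('wrist');g=cv2.cvtColor(c['color'],cv2.COLOR_BGR2HSV);C=cloud(c)
m=(C[...,2]>.026)&(C[...,2]<.05)&(c['z_map']>0);m[:135]=0;m[215:]=0;m[:,:215]=0;m[:,275:]=0
P=C[m];r=cv2.minAreaRect(P[:,:2].astype(np.float32));print('grip',np.round(r[0],4),np.round(r[1],4),r[2],np.median(P[:,2]),m.sum())
# triangulate grip with top camera
t=load('top')
b=((g[...,1]<60)&(g[...,2]>110)).astype(np.uint8);b[:200]=0;b[330:]=0;b[:,:200]=0;b[:,300:]=0
cn=max(cv2.findContours(b,0,1)[0],key=cv2.contourArea)[:,0]
Q=np.array([onz(c,*q,.008)[:2] for q in cn])
yx,hx=np.nonzero(b[300:330]);h=np.array([onz(c,a,300+d,.008)[:2] for a,d in zip(hx,yx) if d>8])
r=cv2.minAreaRect(h.astype(np.float32));print('head',np.round(r[0],4),np.round(r[1],4),r[2])
print('headz',np.median(C[312:320,215:285,2]))
E
```

```text
grip [ 0.38   -0.3011] [0.0181 0.0499] 59.964820861816406 0.035980736663857926 1091
head [ 0.52   -0.3816] [0.0896 0.0177] 58.87145233154297
headz 0.008120425520354413
```

```bash
python3 -c "
from h import *
go((.38,-.301,.06,150),(.38,-.301,.006,150))"
```

```text
at [ 0.3884 -0.2871  0.1989] yaw 149.0 tilt 0.1 q [-0.8   0.15 -0.24  1.18  0.   -0.26] F [ 0.5  0.4 -0.7] t 2.2 gap 0.0851
(0.38, -0.301, 0.06, 150) -> [ -0.2 -16.4 138.9] turn -0.017
(0.38, -0.301, 0.006, 150) -> [ -0.3 -16.5 192.9] turn -0.017
```

```bash
python3 -m handwheel '[[0,-16,45,-0.017,1],[0,-16,90,-0.017,1],[0,-16,139,-0.017,1],[0,-16,170,-0.017,1],[0,-16,193,-0.017,1],[0,-16,193,-0.017,1]]' 80; python3 -c "
from h import *
go((.38,-.301,.006,150))"; python3 -m handwheel '[[0,0,0,0,0],[0,0,0,0,0],[0,0,0,0,0],[0,0,0,0,0],[0,0,0,0,0],[0,0,0,0,0],[0,0,0,0,0],[0,0,0,0,0]]' 80
```

```text
clock: 2.85
tcp_pos: [0.3793, -0.2966, 0.0037]
orientation: [-0.003, 0.257, 0.967, 0.002]
wrist_force: [-0.2, 0.3, 0.2]
finger_gap: 0.0854
grip_force: 0.0
at [ 0.3793 -0.2966  0.0037] yaw 150.3 tilt 0.41 q [-0.83  0.34 -0.53  0.71  0.   -0.31] F [-0.2  0.3  0.2] t 2.9 gap 0.0854
(0.38, -0.301, 0.006, 150) -> [-2.7 -3.5 -2.3] turn 0.005
clock: 3.65
tcp_pos: [0.3813, -0.3016, 0.0076]
orientation: [0.001, 0.258, 0.966, -0.0]
wrist_force: [0.2, 0.8, 6.7]
finger_gap: 0.0171
grip_force: 78.9
```

```bash
python3 -m handwheel '[[0,0,-40,0,0],[0,0,-80,0,0],[0,0,-130,0,0],[0,0,-130,0,0]]'; python3 -c "
from h import *
go((.43,.159,.14,170))"
```

```text
clock: 4.05
tcp_pos: [0.3835, -0.3042, 0.143]
orientation: [0.005, 0.258, 0.966, -0.003]
wrist_force: [1.9, -0.9, -1.1]
finger_gap: 0.0163
grip_force: 78.8
at [ 0.3835 -0.3042  0.143 ] yaw 150.1 tilt 0.65 q [-0.83  0.19 -0.34  1.03  0.   -0.31] F [ 1.9 -0.9 -1.1] t 4.0 gap 0.0163
(0.43, 0.159, 0.14, 170) -> [190.7 424.7  -0.5] turn -0.348
```

```bash
python3 -m handwheel '[[19,42,0,-0.035,0],[38,85,0,-0.07,0],[57,127,0,-0.105,0],[76,170,0,-0.14,0],[95,212,0,-0.175,0],[114,255,0,-0.21,0],[133,297,0,-0.245,0],[152,340,0,-0.28,0]]'; python3 -m handwheel '[[19,42,0,-0.035,0],[38,85,0,-0.07,0],[38,85,0,-0.07,0],[38,85,0,-0.07,0]]';python3 -c "
from h import *
go((.43,.159,.14,170))
c=cam('wrist');cv2.imwrite('pics/w2.png',c['color'])"
```

```text
clock: 4.85
tcp_pos: [0.4177, 0.0713, 0.1361]
orientation: [-0.0, 0.12, 0.993, 0.0]
wrist_force: [1.1, -0.8, -1.2]
finger_gap: 0.017
grip_force: 78.9
clock: 5.25
tcp_pos: [0.4009, 0.1621, 0.1359]
orientation: [-0.0, 0.084, 0.996, -0.0]
wrist_force: [0.8, -1.1, -1.7]
finger_gap: 0.0164
grip_force: 79.1
at [0.4009 0.1621 0.1359] yaw 170.3 tilt 0.06 q [ 0.2   0.1  -0.47  1.01 -0.    0.37] F [ 0.8 -1.1 -1.7] t 5.2 gap 0.0164
(0.43, 0.159, 0.14, 170) -> [-29.2   1.8  -4.1] turn 0.006
```

View pics/w2.png

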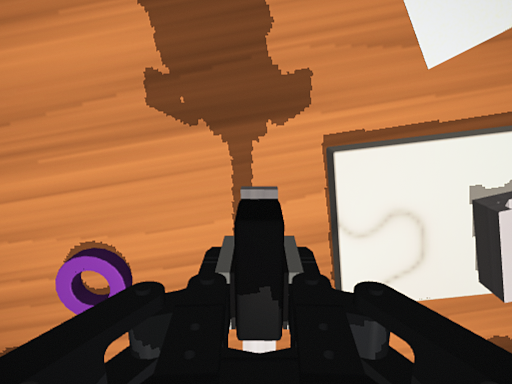

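The grip sits centred between the fingers, with purple ring L at (93,282) and the plate at right. I'll check the held rule's head in the top depth view.

```bash
python3 - <<'E'
from h import *
c=cam('top');C=cloud(c)
s=sensors.get_state();p=s['tcp_pos']
m=(C[...,2]>.1)&(C[...,2]<.17)&(C[...,0]>.50)&(C[...,0]<.62)&(abs(C[...,1]-.13)<.09)
P=C[m];
for a in np.arange(.50,.60,.01):
    q=P[(P[:,0]>a)&(P[:,0]<a+.01)]
    if len(q):print(round(a,2),len(q),q[:,2].mean().round(4),q[:,1].min().round(3),q[:,1].max().round(3))
h=P[P[:,0]>.547];r=cv2.minAreaRect(h[:,:2].astype(np.float32));print(r)
# refined ring with riser-front row depths
m=(C[...,2]>.048)&(C[...,2]<.056)&(C[...,0]>.58)&(C[...,0]<.66)&(abs(C[...,1])<.17)
Q=C[m];
for y in (-.15,-.05,.05,.15):
    q=Q[abs(Q[:,1]-y)<.02]; print('front',y,np.percentile(q[:,0],[3,97]).round(3) if len(q) else 0)
E
```

```text
0.5 28 0.135 0.134 0.151
0.51 28 0.135 0.133 0.148
0.52 28 0.1343 0.131 0.146
0.53 28 0.135 0.129 0.146
0.54 38 0.1349 0.09 0.144
0.55 102 0.1356 0.089 0.167
0.56 115 0.1359 0.09 0.178
0.57 27 0.1358 0.141 0.176
((0.5580238103866577, 0.1334642767906189), (0.08974144607782364, 0.021658286452293396), 79.87234497070312)
front -0.15 [0.624 0.633]
front -0.05 [0.627 0.636]
front 0.05 [0.63  0.641]
front 0.15 [0.633 0.644]
```

```bash
python3 -c "
from h import *
go((.415,.161,.013,170),(.581,.161,.013,170),(.583,.112,.013,170))"
```

```text
at [0.4017 0.1605 0.1361] yaw 170.1 tilt 0.04 q [ 0.19  0.1  -0.47  1.01 -0.    0.37] F [-0.2 -0.6 -1.7] t 5.3 gap 0.0169
(0.415, 0.161, 0.013, 170) -> [-13.1   2.9 123.1] turn 0.002
(0.581, 0.161, 0.013, 170) -> [-176.6   31.4  123. ] turn 0.002
(0.583, 0.112, 0.013, 170) -> [-187.   -16.6  123. ] turn 0.002
```

```bash
python3 -m handwheel '[[-13,3,40,0,0],[-13,3,80,0,0],[-13,3,110,0,0],[-13,3,123,0,0],[-13,3,123,0,0],[-13,3,123,0,0]]'; python3 -c "
from h import *
go((.581,.161,.012,170),(.583,.112,.012,170))"
```

```text
clock: 5.95
tcp_pos: [0.4157, 0.1607, 0.0137]
orientation: [-0.0, 0.087, 0.996, -0.0]
wrist_force: [0.6, -0.6, -1.5]
finger_gap: 0.0168
grip_force: 79.0
at [0.4157 0.1607 0.0137] yaw 170.0 tilt 0.01 q [ 0.19  0.26 -0.62  0.69 -0.    0.36] F [ 0.6 -0.6 -1.5] t 6.0 gap 0.0168
(0.581, 0.161, 0.012, 170) -> [-162.8   29.     1.6] turn -0.0
(0.583, 0.112, 0.012, 170) -> [-173.2  -18.9    1.6] turn -0.0
```

```bash
python3 -m handwheel '[[-33,6,0,0,0],[-65,12,1,0,0],[-98,17,1,0,0],[-130,23,1,0,0],[-150,27,1,0,0],[-163,29,1,0,0],[-163,29,1,0,0],[-163,29,1,0,0]]'; python3 -c "
from h import *
go((.583,.112,.012,170))
c=cam('top');cv2.imwrite('pics/t2.png',cv2.resize(c['color'][80:240,100:340],(720,480),interpolation=cv2.INTER_CUBIC))
c=cam('scene')"
```

```text
clock: 6.75
tcp_pos: [0.5809, 0.1621, 0.0133]
orientation: [0.0, 0.086, 0.996, 0.0]
wrist_force: [-1.0, -0.7, -1.9]
finger_gap: 0.0168
grip_force: 79.0
at [0.5809 0.1621 0.0133] yaw 170.1 tilt 0.04 q [ 0.14  0.51 -0.21  0.84  0.    0.31] F [-1.  -0.7 -1.9] t 6.8 gap 0.0168
(0.583, 0.112, 0.012, 170) -> [-10.6 -49.    1.3] turn 0.002
```

View pics/t2.png

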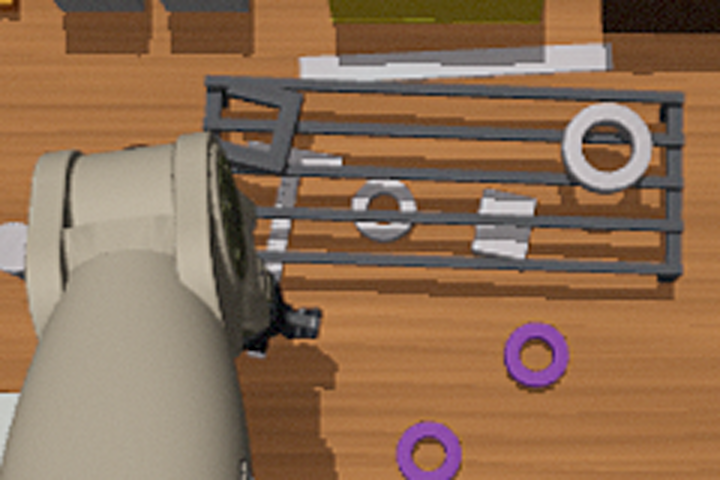

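The crop shows the rule's blade at (280,220), left of the unmoved ring at (384,211), and the head's right end at (342,160), beyond the ring's rear edge at y≈180. I'll check the gap before sliding sideways.

```bash
python3 - <<'E'
from h import *
c=load('top')
P=lambda u,v,z:onz(c,u/3+100-.33,v/3+80-.33,z).round(4)
print('head right end',P(342,160,.013),'inner edge',P(335,166,.013)); print('ring centre',P(384,211,.018),'back',P(384,179,.018),'left',P(351,211,.018),'right',P(417,211,.018),'front',P(384,243,.018)); print('block left',P(476,225,.025))
E
```

```text
head right end [0.7365 0.0883 0.013 ] inner edge [0.7307 0.0948 0.013 ]
ring centre [0.6865 0.0485 0.018 ] back [0.717  0.0485 0.018 ] left [0.6865 0.0793 0.018 ] right [0.6866 0.0177 0.018 ] front [0.6562 0.0484 0.018 ]
block left [ 0.6718 -0.0372  0.025 ]
```

```bash
python3 -m handwheel '[[-4,-15,1,0,0],[-7,-30,1,0,0],[-10,-42,1,0,0],[-11,-50,2,0,0],[-11,-50,2,0,0],[-11,-50,2,0,0]]'; python3 -c "
from h import *
go((.56,.110,.011,170),(.43,.105,.011,170))
c=cam('top');cv2.imwrite('pics/t3.png',cv2.resize(c['color'][110:190,160:280],(720,480),interpolation=cv2.INTER_CUBIC))"
```

```text
clock: 7.45
tcp_pos: [0.5829, 0.1111, 0.0104]
orientation: [-0.0, 0.086, 0.996, 0.0]
wrist_force: [-0.4, -0.5, -1.9]
finger_gap: 0.0168
grip_force: 79.1
at [0.5829 0.1111 0.0104] yaw 170.1 tilt 0.02 q [ 0.05  0.5  -0.24  0.83  0.    0.23] F [-0.4 -0.5 -1.9] t 7.5 gap 0.0168
(0.56, 0.11, 0.011, 170) -> [22.4 -5.  -0.6] turn 0.002
(0.43, 0.105, 0.011, 170) -> [149.6 -32.3  -0.5] turn 0.002
```

View pics/t3.png

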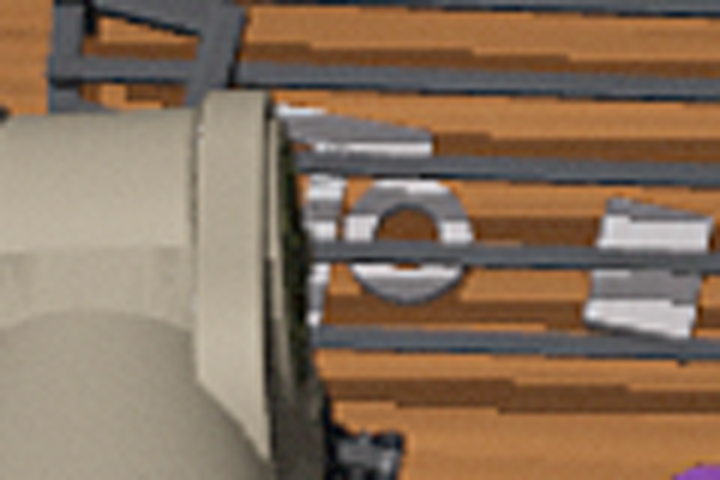

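The blade lies just left of the ring (410,245), and the head's right end (432,145) reaches behind the ring's centre. I'm dragging now.

```bash
python3 -m handwheel '[[6,-1,0,0,0],[13,-3,0,0,0],[24,-5,0,0,0],[36,-8,0,0,0],[48,-10,0,0,0],[60,-13,0,0,0],[70,-15,0,0,0],[75,-16,0,0,0]]';python3 -m handwheel '[[10,-2,0,0,0],[22,-5,0,0,0],[34,-7,0,0,0],[46,-10,0,0,0],[58,-13,0,0,0],[68,-15,0,0,0],[74,-16,0,0,0],[74,-16,0,0,0]]'; python3 -c "
from h import *
go((.46,.115,.011,170))
c=cam('top');cv2.imwrite('pics/t4.png',cv2.resize(c['color'][110:270,140:380],(720,480),interpolation=cv2.INTER_CUBIC))"
```

```text
clock: 8.3
tcp_pos: [0.5051, 0.1087, 0.0106]
orientation: [-0.0, 0.086, 0.996, 0.0]
wrist_force: [1.7, 0.0, -1.6]
finger_gap: 0.0172
grip_force: 79.1
clock: 9.1
tcp_pos: [0.4293, 0.1054, 0.0104]
orientation: [-0.001, 0.086, 0.996, 0.0]
wrist_force: [-0.5, -0.3, -2.4]
finger_gap: 0.0166
grip_force: 79.1
at [0.4293 0.1054 0.0104] yaw 170.2 tilt 0.07 q [ 0.06  0.26 -0.63  0.68  0.    0.23] F [-0.5 -0.3 -2.4] t 9.1 gap 0.0166
(0.46, 0.115, 0.011, 170) -> [-28.6  14.7  -0.6] turn 0.003
```

View pics/t4.png

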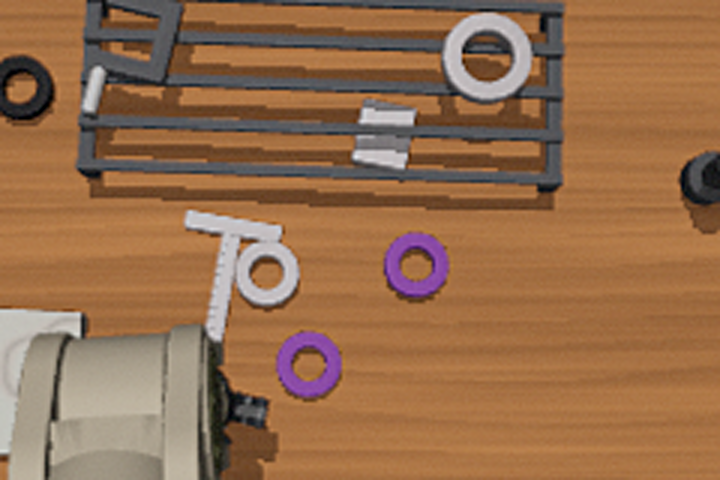

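The ring is out, at (268,273) in the crop, touching the rule's corner. The riser and purple rings haven't moved. I'll free the rule and lift it.

```bash
python3 -m handwheel '[[-3,4,0,0,0],[-6,10,0,0,0],[-6,12,0,0,0],[-6,12,-30,0,0],[-6,12,-70,0,0],[-6,12,-110,0,0],[-6,12,-110,0,0]]'; python3 -c "
from h import *
go((.40,-.055,.12,90))
c=cam('top')
C=cloud(c);h=cv2.cvtColor(c['color'],cv2.COLOR_BGR2HSV)
m=(C[...,2]>.012)&(C[...,2]<.026)&(h[...,1]<60)&(abs(C[...,0]-.56)<.06)&(abs(C[...,1]-.05)<.06)
ys,xs=np.nonzero(m);P=np.array([onz(c,a,b,.018)[:2] for a,b in zip(xs,ys)],np.float32);print(m.sum(),cv2.minEnclosingCircle(P),np.median(C[m][:,2]))"
```

```text
clock: 9.85
tcp_pos: [0.4427, 0.1169, 0.1255]
orientation: [0.005, 0.086, 0.996, 0.001]
wrist_force: [1.4, -0.3, -1.9]
finger_gap: 0.0165
grip_force: 79.2
at [0.4427 0.1169 0.1255] yaw 170.2 tilt 0.54 q [ 0.08  0.14 -0.44  0.98  0.    0.25] F [ 1.4 -0.3 -1.9] t 9.8 gap 0.0165
(0.4, -0.055, 0.12, 90) -> [  12.9 -176.6    4.9] turn 1.399
254 ((0.5448294878005981, 0.04599819332361221), 0.029798302799463272) 0.01760306513754384
```

```bash
python3 -m handwheel '[[2,-22,0,0.14,0],[4,-44,0,0.28,0],[5,-66,0,0.42,0],[7,-88,0,0.56,0],[8,-110,0,0.7,0],[10,-132,0,0.84,0],[11,-155,0,0.98,0],[13,-177,0,1.12,0]]'; python3 -m handwheel '[[0,0,0,0.14,0],[0,0,0,0.28,0],[0,0,0,0.28,0],[0,0,0,0.28,0]]'; python3 -c "
from h import *
go((.392,-.055,.03,90),(.392,-.055,.0085,90))"
```

```text
clock: 10.7
tcp_pos: [0.3944, -0.0564, 0.1188]
orientation: [-0.001, 0.604, 0.797, -0.0]
wrist_force: [-0.2, -0.2, -1.3]
finger_gap: 0.0166
grip_force: 79.1
clock: 11.1
tcp_pos: [0.3949, -0.0556, 0.1193]
orientation: [-0.001, 0.706, 0.708, -0.0]
wrist_force: [0.1, -0.1, -1.4]
finger_gap: 0.0172
grip_force: 79.1
at [ 0.3949 -0.0556  0.1193] yaw 90.1 tilt 0.13 q [-0.34  0.05 -0.57  0.96  0.    1.23] F [ 0.1 -0.1 -1.4] t 11.1 gap 0.0172
(0.392, -0.055, 0.03, 90) -> [ 0.5 -2.7 89.4] turn 0.002
(0.392, -0.055, 0.0085, 90) -> [  0.5  -2.7 110.9] turn 0.002
```

```bash
python3 -m handwheel '[[0,-3,40,0,0],[0,-3,80,0,0],[0,-3,100,0,0],[0,-3,108,0,0],[0,-3,111,0,0],[0,-3,111,0,0],[0,-3,111,0,0]]'; python3 -m handwheel '[[0,0,1,0,0],[0,0,1,0,0],[0,0,1,0,1],[0,0,1,0,1],[0,0,1,0,1],[0,0,1,0,1],[0,0,1,0,1],[0,0,1,0,1]]';  python3 -m handwheel '[[0,0,-40,0,1],[0,0,-80,0,1],[0,0,-120,0,1],[0,0,-120,0,1]]'; python3 -c "
from h import *
go((.49,.046,.125,180))"
```

```text
clock: 11.8
tcp_pos: [0.3938, -0.0563, 0.0104]
orientation: [0.001, 0.707, 0.707, 0.0]
wrist_force: [0.6, 1.0, -2.4]
finger_gap: 0.017
grip_force: 79.0
clock: 12.6
tcp_pos: [0.3926, -0.056, 0.0085]
orientation: [-0.0, 0.707, 0.707, 0.0]
wrist_force: [0.3, 0.1, -0.3]
finger_gap: 0.0855
grip_force: 0.0
clock: 13.0
tcp_pos: [0.3961, -0.0572, 0.1333]
orientation: [0.004, 0.707, 0.707, 0.002]
wrist_force: [1.3, -0.7, 0.3]
finger_gap: 0.0854
grip_force: 0.0
at [ 0.3961 -0.0572  0.1333] yaw 89.9 tilt 0.53 q [-0.34  0.03 -0.55  0.98  0.    1.23] F [ 1.3 -0.7  0.3] t 13.0 gap 0.0854
(0.49, 0.046, 0.125, 180) -> [103.3  93.7   8.8] turn -1.572
```

```bash
python3 -m handwheel '[[20,35,0,0.06,1],[45,75,0,0.13,1],[70,115,0,0.2,1],[95,140,0,0.26,1],[103,149,0,0.26,1],[103,149,0,0.26,1],[103,149,0,0.26,1]]'; python3 - <<'E'
from h import *
go((.545,.046,.06,75))
c=cam('wrist');C=cloud(c);h=cv2.cvtColor(c['color'],cv2.COLOR_BGR2HSV);print(c['xyz'])
cv2.imwrite('pics/w3.png',c['color'])
m=(C[...,2]>.012)&(C[...,2]<.026)&(h[...,1]<60)&(np.hypot(C[...,0]-.545,C[...,1]-.046)<.05)
ys,xs=np.nonzero(m);P=np.array([onz(c,a,b,.018)[:2] for a,b in zip(xs,ys)],np.float32);print(m.sum(),cv2.minEnclosingCircle(P),np.median(C[m][:,2]))
t=cam('top');C=cloud(t)
m=(C[...,2]>.004)&(C[...,2]<.04)&(abs(C[...,0]-.39)<.06)&(C[...,1]<-.01)&(C[...,1]>-.27)
print('rule',cv2.minAreaRect(C[m][:,:2].astype(np.float32)))
C=cloud(load('scene'))
E
```

```text
clock: 13.7
tcp_pos: [0.5403, 0.0466, 0.1277]
orientation: [-0.001, 0.793, 0.609, -0.001]
wrist_force: [-0.2, -0.3, -0.6]
finger_gap: 0.0857
grip_force: 0.0
at [0.5403 0.0466 0.1277] yaw 75.1 tilt 0.14 q [-0.06  0.31 -0.22  1.04 -0.    1.77] F [-0.2 -0.3 -0.6] t 13.7 gap 0.0857
(0.545, 0.046, 0.06, 75) -> [ 0.7  4.9 67.6] turn 0.002
[0.55747759 0.11043076 0.27019076]
3363 ((0.5446381568908691, 0.0467706061899662), 0.029900550842285156) 0.017999835209625503
rule ((0.38971561193466187, -0.13813231885433197), (0.25601014494895935, 0.11799924075603485), 89.6673583984375)
```

View pics/w3.png

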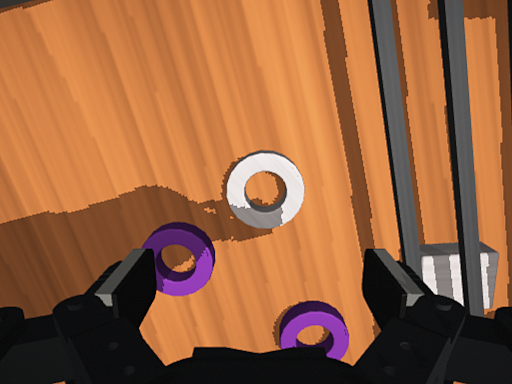

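Top and wrist views agree on the ring centre, (0.5446, 0.0465), with its top at 18 mm. In the wrist image the ring is at (265,190), and the finger descent area is clear. The pads stand back about 6–9 mm at a 60 mm opening, so I'll go down to TCP z ≈ -0.001.

```bash
python3 -m handwheel '[[1,5,40,0,1],[1,5,80,0,1],[1,5,110,0,1],[1,5,124,0,1],[1,5,129,0,1],[1,5,129,0,1]]' 40; python3 -m handwheel '[[0,0,0,0,0.6],[0,0,0,0,0.6],[0,0,0,0,0.5],[0,0,0,0,0.5],[0,0,0,0,0.5],[0,0,0,0,0.5]]' 60; python3 -c "
from h import *
go((.448,.265,.15,90))"
```

```text
clock: 14.4
tcp_pos: [0.5459, 0.0459, -0.0007]
orientation: [-0.0, 0.793, 0.609, -0.0]
wrist_force: [-0.4, -0.1, 0.8]
finger_gap: 0.0853
grip_force: 0.0
clock: 15.0
tcp_pos: [0.5473, 0.0465, 0.0016]
orientation: [0.001, 0.793, 0.609, 0.001]
wrist_force: [-4.2, -0.0, 9.8]
finger_gap: 0.0571
grip_force: 62.8
at [0.5473 0.0465 0.0016] yaw 75.1 tilt 0.11 q [-0.06  0.44 -0.37  0.75 -0.    1.77] F [-4.2 -0.   9.8] t 15.0 gap 0.0571
(0.448, 0.265, 0.15, 90) -> [ 185.6 -152.  -148.7] turn -0.261
```

```bash
python3 -m handwheel '[[0,0,-30,0,0.5],[0,0,-70,0,0.5],[0,0,-120,0,0.5],[0,0,-140,0,0.5],[0,0,-140,0,0.5]]' 60; python3 - <<'E'
from h import *
c=cam('top');C=cloud(c)
m=(C[...,2]>.045)&(C[...,2]<.07)&(abs(C[...,0]-.45)<.07)&(C[...,1]>.22)&(C[...,1]<.41)
print('vblock',m.sum(),cv2.minAreaRect(C[m][:,:2].astype(np.float32)))
m=(C[...,2]>.024)&(C[...,2]<.037)&(abs(C[...,0]-.45)<.1)&(C[...,1]>.18)&(C[...,1]<.43)
r=cv2.minAreaRect(C[m][:,:2].astype(np.float32));print('plate',r,cv2.boxPoints(r).round(3).tolist(),np.median(C[m][:,2]))
go((.448,.265,.14,75))
m=(C[...,2]>.1)&(C[...,2]<.19)&(np.hypot(C[...,0]-.546,C[...,1]-.046)<.04);print('n',m.sum())
E
```

```text
clock: 15.5
tcp_pos: [0.5498, 0.0465, 0.1442]
orientation: [0.003, 0.793, 0.609, 0.003]
wrist_force: [1.1, 0.2, -2.3]
finger_gap: 0.0572
grip_force: 66.3
vblock 396 ((0.46510815620422363, 0.3391028344631195), (0.06928723305463791, 0.0413753017783165), 4.106897830963135)
plate ((0.44876211881637573, 0.31662529706954956), (0.1988603174686432, 0.13007348775863647), 86.90367126464844) [[0.3779999911785126, 0.22100000083446503], [0.5080000162124634, 0.21400000154972076], [0.5189999938011169, 0.41200000047683716], [0.3889999985694885, 0.4189999997615814]] 0.02977887871392282
at [0.5482 0.0465 0.1415] yaw 75.1 tilt 0.26 q [-0.06  0.3  -0.19  1.07  0.    1.77] F [-0.   0.4 -2.3] t 15.6 gap 0.0572
(0.448, 0.265, 0.14, 75) -> [ 185.2 -153.1    1. ] turn 0.001
n 0
```

```bash
python3 -m handwheel '[[30,-25,0,0,0.5],[62,-51,0,0,0.5],[93,-76,0,0,0.5],[124,-102,0,0,0.5],[155,-128,0,0,0.5],[187,-153,0,0,0.5],[187,-153,0,0,0.5],[187,-153,0,0,0.5]]'; python3 -c "
from h import *
go((.447,.267,.034,75),(.447,.267,.05,75))"
```

```text
clock: 16.35
tcp_pos: [0.4455, 0.2669, 0.1376]
orientation: [-0.0, 0.792, 0.61, -0.002]
wrist_force: [0.4, 0.2, -2.3]
finger_gap: 0.0567
grip_force: 66.2
at [0.4455 0.2669 0.1376] yaw 75.2 tilt 0.19 q [ 0.39  0.26 -0.27  1.05 -0.    2.21] F [ 0.4  0.2 -2.3] t 16.4 gap 0.0567
(0.447, 0.267, 0.034, 75) -> [  0.7   1.7 103.6] turn 0.003
(0.447, 0.267, 0.05, 75) -> [ 0.6  1.6 87.6] turn 0.003
```

```bash
python3 -m handwheel '[[0,2,40,0,0.5],[0,2,75,0,0.5],[0,2,92,0,0.5],[0,2,100,0,0.5],[0,2,103,0,0.5],[0,2,103,0,0.5],[0,2,103,0,0.5]]'; python3 -c "
from h import *
go((.447,.267,.034,75))"
```

```text
clock: 17.05
tcp_pos: [0.4503, 0.2663, 0.0375]
orientation: [0.0, 0.793, 0.609, 0.001]
wrist_force: [0.3, 0.3, -2.3]
finger_gap: 0.0572
grip_force: 66.2
at [0.4503 0.2663 0.0375] yaw 75.0 tilt 0.12 q [ 0.38  0.36 -0.4   0.81  0.    2.21] F [ 0.3  0.3 -2.3] t 17.1 gap 0.0572
(0.447, 0.267, 0.034, 75) -> [-0.1 -3.4  3.5] turn 0.0
```

```bash
python3 -m handwheel '[[0,-3,2,0,0.5],[0,-3,4,0,0.5],[0,-3,4,0,0.5]]'; python3 -m handwheel '[[0,0,1,0,0.5],[0,0,1.5,0,0.5],[0,0,1.5,0,0.5]]'
```

```text
clock: 17.35
tcp_pos: [0.4461, 0.2671, 0.0326]
orientation: [0.0, 0.793, 0.609, 0.0]
wrist_force: [-0.6, 0.1, -2.9]
finger_gap: 0.057
grip_force: 66.2
clock: 17.65
tcp_pos: [0.4464, 0.2672, 0.0316]
orientation: [0.0, 0.793, 0.609, 0.0]
wrist_force: [-1.7, -0.1, 4.8]
finger_gap: 0.057
grip_force: 66.8
```

Contact is made (+4.8 N), so I'll open, rise and check.

```bash
python3 -m handwheel '[[0,0,0,0,1],[0,0,0,0,1],[0,0,0,0,1],[0,0,0,0,1],[0,0,0,0,1],[0,0,0,0,1]]'; python3 -m handwheel '[[0,0,-30,0,1],[0,0,-80,0,1],[0,0,-130,0,1],[60,20,-160,0,1],[100,20,-180,0,1],[130,20,-180,0,1],[130,20,-180,0,1]]'; python3 - <<'E'
from h import *
go((.45,.26,.2,75))
c=cam('top');cv2.imwrite('pics/t5.png',cv2.resize(c['color'],(800,600),interpolation=cv2.INTER_CUBIC))
cam('wrist');c=cam('scene');cv2.imwrite('pics/s5.png',cv2.resize(c['color'],(800,600)))
C=cloud(c);h=cv2.cvtColor(c['color'],cv2.COLOR_BGR2HSV)
m=(C[...,2]>.043)&(C[...,2]<.055)&(np.hypot(C[...,0]-.447,C[...,1]-.267)<.045);P=C[m];print(m.sum(),np.median(P[:,2]))
if m.sum():print(P.std(0),cv2.minEnclosingCircle(P[:,:2].astype(np.float32)))
E
```

```text
clock: 18.25
tcp_pos: [0.4463, 0.267, 0.0309]
orientation: [-0.0, 0.793, 0.609, 0.0]
wrist_force: [0.2, -1.0, 0.3]
finger_gap: 0.0851
grip_force: 0.0
clock: 18.95
tcp_pos: [0.501, 0.392, 0.2115]
orientation: [-0.0, 0.792, 0.61, 0.002]
wrist_force: [-0.0, -0.1, -0.9]
finger_gap: 0.0856
grip_force: 0.0
at [0.501  0.392  0.2115] yaw 75.2 tilt 0.25 q [0.54 0.44 0.18 1.31 0.   2.37] F [-0.  -0.1 -0.9] t 18.9 gap 0.0856
(0.45, 0.26, 0.2, 75) -> [-140.7  -15.7   10.9] turn 0.004
279 0.04813950145476864
[0.01733029 0.0165512  0.00181636] ((0.44364917278289795, 0.26521697640419006), 0.03125147148966789)
```

View pics/t5.png

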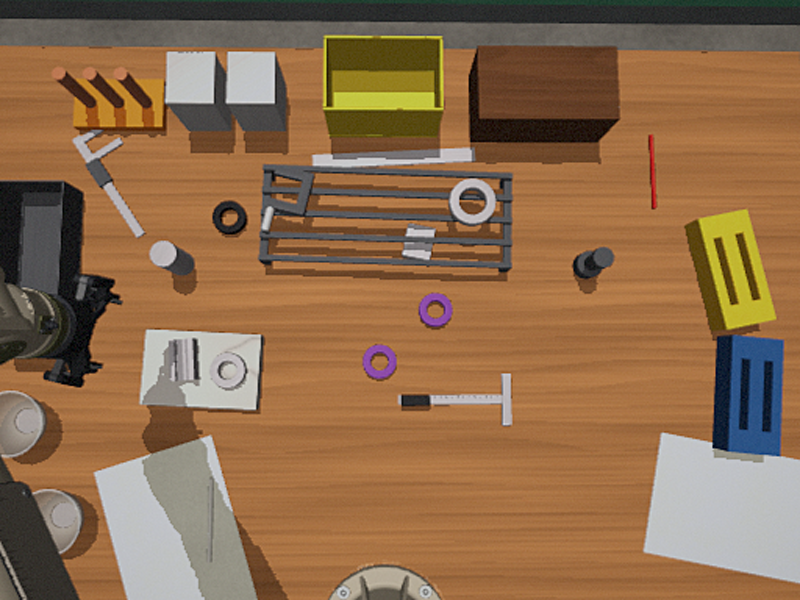

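View pics/s5.png

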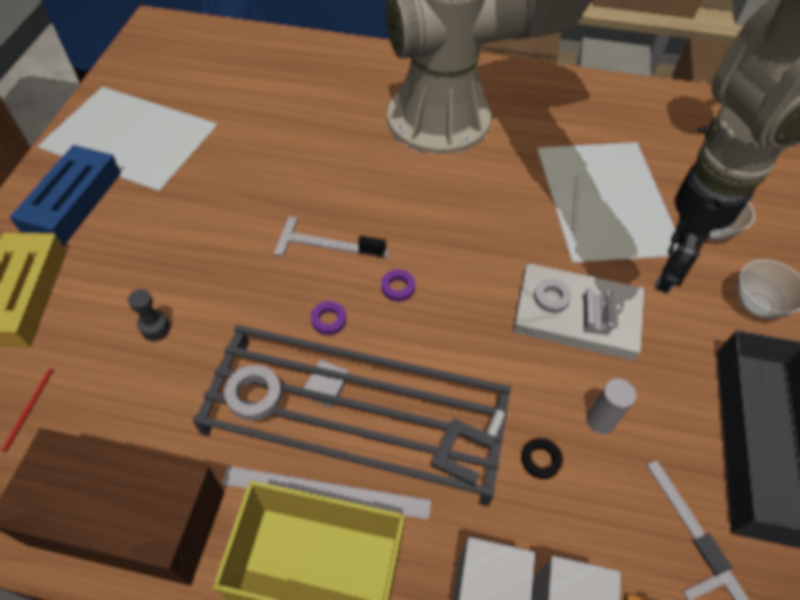

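Both views show the ring flat on the plate at top (229,370), clear of the V-block at (186,360). The T-rule lies flat at (400–512, 400), well in front of the riser, and everything else is where it was.

```bash
python3 -c "
from h import *
print(workorder.hand_in())"
```

```text
the job is handed in; nothing more can be done
None
```

The job is handed in at about 19 s of the 72 s allowed: the ring was dragged clear with the T-rule, the rule lies flat in front of the riser, the ring sits flat on the plate clear of the V-block, and the final pictures show nothing else moved.

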